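Stage a row of sample tubes on the neck rail and shut the gate

ROBOT

A 6-joint arm with a two-finger parallel gripper is mounted at the origin on a cart in front of the work surface, level with it; the furniture and walls round the work are solid. World frame = base frame: x ahead of the robot, y to its left, z up, the work surface at z = 0. Lengths are in mm, angles in degrees, forces in N, time in s.
With the tool pointing down it reaches from about 350 to 850 mm from the base axis. Payload 8.1 kg.
Tool frame: the origin (TCP) lies midway between the tips of the shut fingers; the grasp point (between the pads) lies 19 mm behind it; z points along the fingers, y is the line along which they close (so a half turn about z gives the same grasp; the last joint's range is limited). The gripper opens to 85 mm and grips with 20 to 120 N. Pads are 22 mm wide; open, the fingers measure 114 mm over their backs; the gripper's body (76 mm by 85 mm) begins 54 mm behind the grasp point. The pads swing forward as they close: fully open they stand 13 mm farther back than shut.
Start: joints at [59.908, 7.471, 85.268, -0, 87.261, -4.893], TCP at [255.435, 542.916, 231.292] pointing down, gripper open.
Joint ranges: [-169.43, 169.43], [-51.17, 129.36], [1.28, 143.12], [-76.62, 256.62], [0, 156.53], [-152.29, 152.29]. Speed limits (degrees/s): [136.94, 136.94, 159.86, 180, 180, 180].

INTERFACE

Orientations are given as [roll, pitch, yaw] about the fixed x, y, z axes, in that order (R = Rz(yaw) Ry(pitch) Rx(roll)).
In Python, from bench import r gives the robot as it stands. The module is installed in compiled form; this text tells all that it offers.
- The arm moves only by the tool jog_arm, never from a script. Its argument "rows" is a list of rows, each a list of 2 entries, a list of its own where there are three numbers: the shift along the tool's x, y, z in mm, then the turn, a rotation vector about the tool's x, y, z in rad. A call has 1 to 10 rows; each row is the pose to reach, as a shift and turn from the pose commanded when the call began, along the tool's axes at that moment; what a row does not reach only later rows make up. A row lasts 1/10 s, in which the tool goes at most 50 mm and 8.59 degrees, less where a joint would pass 70% of its speed; a pose out of reach is approached as far as the arm can. A call with a gripper value outside its range is refused whole. "grip" is the finger opening in mm, from 0 to 85.4, set as the call begins (left out, the last holds). The fingers move at their own pace and stop on an object; "force" is the grip in N (left out, the last holds). Time passes only in rows, so rows that repeat a pose let the fingers close. It gives the time, the measured TCP pose, the force, the opening and the grip force at its end, in the units of the state.
- r.sense(): the state, without advancing time (a new reading comes with each control period).
- r.snapshot(name): name is "side" or "top"; returns (picture, depth): 400x640x3 uint8, blue, green, red; 400x640 float32, mm along the optical axis (not along the pixel's ray), 0 where there is no reading.
- r.camera_params(name): a dict with "fx", "fy", "cx", "cy" (pixels), "pose" (4x4, takes a point from camera to world coordinates). Camera axes: x right, y down, z forward; pixel columns grow to the right and rows downward; lengths in mm; the calibration is good to about 2 mm. A picture is of the moment at which its call begins. camera_params takes no time and is no camera call.
- r.hand_in(): hands the job in; it is judged then, once.
The state is a dict: "time": time; "joint_pos": joint angles; "qd": joint speeds; "joint_efforts": joint torques, N m; "tool_pos": TCP position; "tcp_rot": TCP orientation; "ft_force": force on the tool from outside, world axes, zero at the start; "wrist_torque": the same for the moment, N m; "finger_gap": finger opening in mm; "grip_force": force on a finger pad.
Only numpy, scipy, OpenCV 4.12 (cv2) and the standard library are available. Lean on these libraries where they do the work, as an engineer would, in place of code of your own. Each camera call takes 0.05 s, during which the arm holds its last target. There are 200 camera calls.

TASK

Four capped sample tubes hang by their caps in the neck rail: with a fingertip, push gently on the last cap only and slide the whole row along the rail as one train until the first tube is fully home against the end stop. Then push the swing gate shut across the slot behind the last tube so that the row cannot slide back out. Only push: do not grip or lift the tubes or the gate, and leave the other things on the bench where they are.

Things in the scene. Friction and masses are not known exactly. Their poses are not given: they have to be found in the camera images.
- neck_rail: neck rail, fixed: base plate 300x100 mm, uprights carrying two parallel steel bars, 14 mm wide, tops 121 mm above the bench, 31 mm slot between. Origin: bench level under the slot's middle line. +x: along the slot to the end stop (roughly robot's left to right), z up, +y: side away from the robot. Bars run from x=-185 mm (open entry) to +105 mm. The stop block, 60 mm wide, stands to 139 mm
- stop_face (a point): middle of the end stop's rubber face (30 mm wide), 128.5 mm above the bench, at x=+90 mm on the rail's middle line; faces the entry
- gate_pivot (a point): axis of the swing gate at its bar's underside, on the robot's side of the slot: at x=-58, y=-36, z=124 mm of the rail. The gate is a steel bar 9 mm wide, from 124 to 136 mm above the bench, reaching 69 mm from this axis. This point's own +y axis runs along the bar and turns with it
- gate_pin (a point): point on the axis of the thumb pin that stands on the gate's bar 60 mm from the pivot; the pin has a black cap 11 mm across, top at 158 mm above the bench, this point is at 147 mm. Its +y axis runs along the bar, away from the pivot
- gate (a joint): gate angle, rad: 0 = shut, bar square across the slot at its hard stop; 1.57 = open, bar pointing back towards the entry beside the slot; max 2.3, swung out to the robot. Shuts clockwise seen from above. Starts at 1.6 to 2.1, needs under 1 N at the pin, stays where left. Shut, its inner edge is 4 mm behind the last cap of a row that is fully home; it shuts freely only then
- hung_1: the first (nearest the end stop) of four 50 ml sample tubes hanging upright in the slot by their caps, 112 mm long, body 29 mm across, about 65 g. Origin at the middle of its lower end, 24 mm above the bench, z up its axis. The four caps touch one another (pitch 35 mm, gaps under 1 mm) and the row starts 40 to 80 mm short of the stop; it slides under a push of a few newtons
- cap_1 (a point): middle of the screw cap of hung_1: 35 mm across, 15 mm high, from 121 to 136 mm above the bench (sitting on the bars)
- hung_2: the second of four 50 ml sample tubes hanging upright in the slot by their caps, 112 mm long, body 29 mm across, about 65 g. Origin at the middle of its lower end, 24 mm above the bench, z up its axis
- cap_2 (a point): middle of the screw cap of hung_2: 35 mm across, 15 mm high, from 121 to 136 mm above the bench (sitting on the bars)
- hung_3: the third of four 50 ml sample tubes hanging upright in the slot by their caps, 112 mm long, body 29 mm across, about 65 g. Origin at the middle of its lower end, 24 mm above the bench, z up its axis
- cap_3 (a point): middle of the screw cap of hung_3: 35 mm across, 15 mm high, from 121 to 136 mm above the bench (sitting on the bars)
- hung_4: the last (nearest the open entry end; the one to push on) of four 50 ml sample tubes hanging upright in the slot by their caps, 112 mm long, body 29 mm across, about 65 g. Origin at the middle of its lower end, 24 mm above the bench, z up its axis
- cap_4 (a point): middle of the screw cap of hung_4: 35 mm across, 15 mm high, from 121 to 136 mm above the bench (sitting on the bars)
- loose_tube: bystander: empty 50 ml tube lying on the bench on the robot's side of the rail, 35 x 113 mm, origin under its middle
- marker: bystander: felt marker, 13 x 120 mm, lying on the bench on the robot's side of the rail near the entry, origin under its middle
- tape: bystander: roll of label tape, 66 mm across, 18 mm high, behind the rail near the entry, origin under its middle
- beaker: bystander: small glass beaker, 47 mm across, 58 mm high, farther back behind the rail's entry, origin under its middle
- dropper: bystander: amber dropper bottle, 36 mm across, 113 mm high, behind the middle of the rail, origin under its middle
- scissors: bystander: laboratory scissors, 62 x 141 x 10 mm, lying on the bench left of the rail, origin under their middle
There are look-alikes about, which are no part of the job. What is shaped like the hung_3 but yellow is not meant.

How it is judged (in metres and radians):
On the way, in this order (a step that is already met when the one before it is completed fails the run):
1. the row of tubes is home against the end stop while the gate is still open (x of cap_1 in the frame of neck_rail above 0.0686 m and x of cap_2 in the frame of neck_rail above 0.0338 m and x of cap_3 in the frame of neck_rail above -0.001 m and x of cap_4 in the frame of neck_rail above -0.0358 m and value of joint gate above 1 rad), for 0.2 s.
2. the gate is shut behind the last tube (x of cap_1 in the frame of neck_rail above 0.0686 m and x of cap_2 in the frame of neck_rail above 0.0338 m and x of cap_3 in the frame of neck_rail above -0.001 m and x of cap_4 in the frame of neck_rail above -0.0358 m and value of joint gate below 0.07 rad), for 0.2 s.
At the end, for the whole second after the job is handed in: All four tubes hang upright and at rest by their caps in the rail (tilt under 0.12 rad), each cap within 4 mm of its place in a closed row against the end stop, and the gate is shut to within 0.07 rad (all of step 2 and angle between each of hung_1, hung_2, hung_3, hung_4's own z axis and vertical below 0.12 rad and height (world z) of cap_1 between 0.124 and 0.1325 m and linear speed of each of hung_1, hung_2, hung_3, hung_4 below 0.02 m/s and height (world z) of cap_2 between 0.124 and 0.1325 m and height (world z) of cap_3 between 0.124 and 0.1325 m and height (world z) of cap_4 between 0.124 and 0.1325 m); the robot touches nothing.
It fails at once if a tube is lifted off the bars or falls through them (height (world z) of any of cap_1, cap_2, cap_3, cap_4 above 0.138 m or height (world z) of any of cap_1, cap_2, cap_3, cap_4 below 0.115 m).
It fails at once if the fingers push on a tube other than the last (contact force between the fingers and hung_1 above 1 N or contact force between the fingers and hung_2 above 1 N or contact force between the fingers and hung_3 above 1 N).
It fails at once if a tube or the gate is gripped between the fingers ((horizontal distance between the grasp point and cap_1 below 0.012 m and height (world z) of the grasp point below 0.15 m) or (horizontal distance between the grasp point and cap_2 below 0.012 m and height (world z) of the grasp point below 0.15 m) or (horizontal distance between the grasp point and cap_3 below 0.012 m and height (world z) of the grasp point below 0.15 m) or (horizontal distance between the grasp point and cap_4 below 0.012 m and height (world z) of the grasp point below 0.15 m) or (x of the grasp point in the frame of gate_pin between -0.004 and 0.004 m and y of the grasp point in the frame of gate_pin between -0.06 and 0.006 m and z of the grasp point in the frame of gate_pin below 0.01 m)).
It fails at once if the tubes are rammed (contact force between the fingers and hung_4 above 40 N).
It fails at once if a bystander is disturbed (distance of any of loose_tube, marker, tape, beaker, dropper, scissors from where it was at the start of the episode above 0.02 m).
It also fails if it takes over 48 s, if anything falls off the work surface, if the arm or the gripper's body presses on something with over 40 N, if the wrist force passes 120 N, or if a joint passes its speed limit or range.

## Working session

There is one attempt and no reset: what is moved stays moved. The work goes in short steps, Python scripts to look and compute and a tool call to move; the robot and the scene stay as the last step left them, time stands still between calls to the robot, and variables do not carry over. Pictures are saved under pics/ and viewed, at most 10 in all, crops included, and the job is handed in when it is done.

Besides the shell and the picture viewer there is one more tool, called after ">>>" by a JSON object that holds its "method" and its "body". jog_arm: Moves the arm, as the interface text tells. Its arguments: {"type":"object","properties":{"rows":{"type":"array"},"grip":{"type":"number"},"force":{"type":"number"}},"required":["rows"]}

```bash
mkdir -p pics; cat > h.py <<'E'
import numpy as np, cv2
from bench import r
def ray(name,u,v,z):
    c=r.camera_params(name);P=np.array(c["pose"])
    d=P[:3,:3]@np.array([(u-c["cx"])/c["fx"],(v-c["cy"])/c["fy"],1]);o=P[:3,3]
    return o+d*(z-o[2])/d[2]
def pix(name,p):
    c=r.camera_params(name);P=np.array(c["pose"])
    q=P[:3,:3].T@(np.array(p)-P[:3,3]);return q[0]/q[2]*c["fx"]+c["cx"],q[1]/q[2]*c["fy"]+c["cy"]
def cloud(name,D):
    c=r.camera_params(name);P=np.array(c["pose"]);v,u=np.mgrid[:D.shape[0],:D.shape[1]]
    q=np.stack([(u-c["cx"])/c["fx"]*D,(v-c["cy"])/c["fy"]*D,D],-1)
    return q@P[:3,:3].T+P[:3,3]
E
python3 - <<'E'
from h import *
print(r.sense())
for n in("top","side"):
    I,D=r.snapshot(n);cv2.imwrite(f"pics/{n}0.png",I);np.save(f"{n}0.npy",D)
    c=r.camera_params(n);print(n,c["fx"],np.round(c["pose"],3).tolist())
E
```

```text
{'time': 0.0, 'joint_pos': array([ 5.99081434e+01,  7.51468356e+00,  8.53297253e+01,  2.18639501e-05,
        8.72644347e+01, -4.89256508e+00]), 'qd': array([-0.03309257,  0.03675269,  0.08596847,  0.01150498,  0.02965869,
        0.00683046]), 'joint_efforts': array([ 5.76647544e-04, -5.69379365e+01, -5.00571299e+01, -9.44421799e-05,
        1.42968542e-02, -3.16426531e-05]), 'tool_pos': array([255.14898835, 542.41617025, 230.24461851]), 'tcp_rot': array([-1.79891555e+02, -9.30476054e-03,  1.54800699e+02]), 'ft_force': array([-0.60701958,  0.4995025 , -0.6233627 ]), 'wrist_torque': array([0.0269204 , 0.01395769, 0.00781883]), 'grip_force': 0.0, 'finger_gap': 85.23782661126862}
top 486.6309083607676 [[-0.004, -0.989, 0.145, 471.771], [-1.0, 0.007, 0.02, 310.639], [-0.021, -0.145, -0.989, 1031.777], [0.0, 0.0, 0.0, 1.0]]
side 486.3643513632727 [[-0.998, -0.038, 0.057, 508.907], [-0.068, 0.66, -0.748, 1247.27], [-0.009, -0.75, -0.661, 909.16], [0.0, 0.0, 0.0, 1.0]]
```

View pics/top0.png

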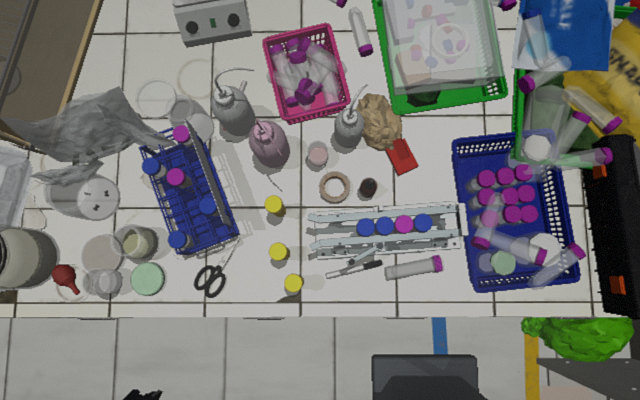

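View pics/side0.png

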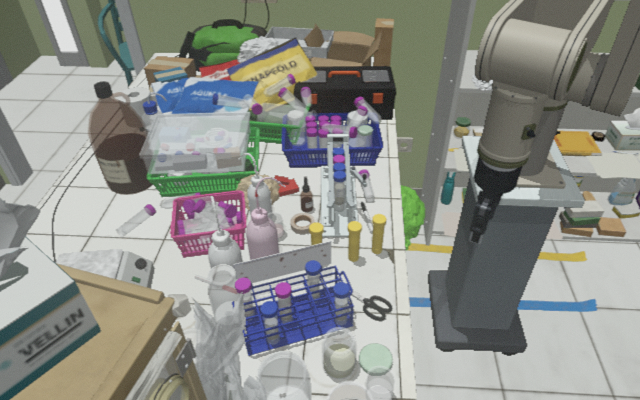

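Top view: rail spans u 308–460, v 205–255. Its four caps are at about (365,227), (384,226), (403,224) and (422,222), and the end stop is on the right. Other things that could be mistaken for them:
- Yellow standing tubes at (274,204), (279,252) and (293,283).
- Tubes in the blue wire rack at (150,165), (175,177), (207,205) and (178,240).
- Magenta caps in the blue basket at about (510,190).

I choose the four caps in the rail and will check them in a close crop.

```bash
python3 - <<'E'
from h import *
I=cv2.imread("pics/top0.png");C=I[190:300,295:475]
cv2.imwrite("pics/crop0.png",cv2.resize(C,None,fx=4.4,fy=4.4,interpolation=cv2.INTER_CUBIC))
D=np.load("top0.npy");W=cloud("top",D)
hsv=cv2.cvtColor(I,cv2.COLOR_BGR2HSV)
m=((hsv[...,0]>100)&(hsv[...,0]<165)&(hsv[...,1]>120)).astype(np.uint8);m[:, :340]=0;m[:,440:]=0;m[:205]=0;m[245:]=0
for (u,v) in [(365,227),(384,226),(403,224),(422,222)]:
    print(u,v,ray("top",u,v,136),W[v,u])
    # cap top pixels by depth
    s=np.hypot(*(np.indices(D.shape)-np.array([v,u])[:,None,None]))<9
    q=W[s&(abs(W[...,2]-136)<5)&(m>0)];print(len(q),q.mean(0))
print("tcp",pix("top",r.sense()["tool_pos"]),pix("side",r.sense()["tool_pos"]))
E
```

```text
365 227 [545.97495254 253.46942571 136.        ] [546.26623759 253.24500675 132.48365938]
241 [546.0203114  253.19806477 135.56160121]
384 226 [547.62391221 218.54029173 136.        ] [547.50410174 218.68576332 137.41488889]
237 [548.1969131  218.18268064 135.5687466 ]
403 224 [551.11407375 183.59765612 136.        ] [551.25520482 183.37168122 134.40664187]
237 [551.24677893 183.16048672 135.55878046]
422 222 [554.60263905 148.67100168 136.        ] [554.37151765 149.12293493 138.49944564]
237 [554.39565608 148.21681976 135.5399034 ]
tcp (np.float64(187.88391193517674), np.float64(407.43234814429616)) (np.float64(480.2493933636103), np.float64(230.6111743372163))
```

View pics/crop0.png

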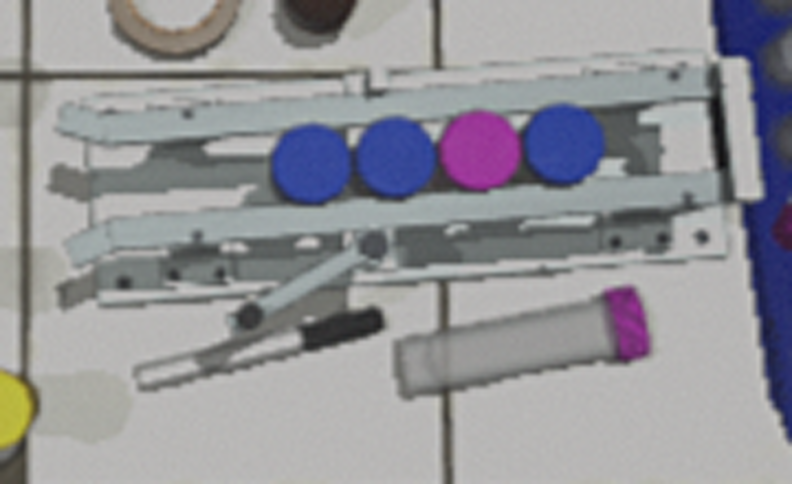

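Crop confirms four caps (blue, blue, magenta, blue) in the slot. The gate is open: its pivot is at crop (373,245) and its pin at crop (247,317). The stop face is at crop x≈718, and the marker and loose tube lie on the bench beside the rail.

```bash
cat >> h.py <<'E'
c1=np.array([554.4,148.2]);c4=np.array([546.0,253.2])
ex=(c1-c4)/np.linalg.norm(c1-c4);ey=np.array([-ex[1],ex[0]])
E
python3 - <<'E'
from h import *
def px(cu,cv):return 295+cu/4.4-.4,190+cv/4.4-.4
f=lambda p:(np.round([(p[:2]-c4)@ex,(p[:2]-c4)@ey],1))
print("ex",ex,"ey",ey,np.degrees(np.arctan2(ex[1],ex[0])))
for n,cu,cv,z in [("stopedge_top",738,130,139),("stopface",722,130,128),("stopfar",763,195,139),("stopnear",722,60,139),("pivot",373,245,142),("pin",247,317,158),("barR entry",70,245,121),("barL entry",60,120,121),("barR end",720,187,121),("barL",600,90,121),("barL_b",200,123,121),("barR",600,195,121),("barRb",200,230,121)]:
    p=ray("top",*px(cu,cv),z);print(n,p.round(1),f(p))
D=np.load("top0.npy");W=cloud("top",D)
I=cv2.imread("pics/top0.png")
# stop block top
m=(abs(W[...,2]-139)<2.5);m[:, :440]=0;m[:,475:]=0;m[:195]=0;m[245:]=0
q=W[m];a=np.array([f(p) for p in q]);print("stop",len(a),np.percentile(a,[2,50,98],axis=0))
for z0,n in((158,"pin"),):
    m=(abs(W[...,2]-z0)<6);m[:, :335]=0;m[:,370:]=0;m[:250]=0;m[275:]=0
    print(n,m.sum(),W[m].mean(0),f(W[m].mean(0)))
for v,u in((245,380),(246,379),(246,380)):print(W[v,u])
# bar tops
m=(abs(W[...,2]-121)<2.5);m[:, :300]=0;m[:,462:]=0;m[:200]=0;m[255:]=0
a=(W[m][:,:2]-c4)@np.stack([ex,ey],1)
for lo in range(-100,150,50):
    b=a[(a[:,0]>lo)&(a[:,0]<lo+50),1];print(lo,len(b),np.median(b[b>14]),np.median(b[(b<-14)&(b>-32)]))
E
```

```text
ex [ 0.07974522 -0.99681528] ey [0.99681528 0.07974522] -85.42607874009916
stopedge_top [559.1  75.5 139. ] [178.2  -1.1]
stopface [560.3  79.3 128. ] [174.5   0.3]
stopfar [532.1  66.4 139. ] [185.1 -28.8]
stopnear [588.6  80.8 139. ] [175.2  28.7]
pivot [512.1 228.3 142. ] [ 22.1 -35.8]
pin [482.6 281.2 158. ] [-33. -61.]
barR entry [513.6 354.6 121. ] [-103.6  -24.2]
barL entry [566.9 358.9 121. ] [-103.7   29.3]
barR end [536.8  79.4 121. ] [172.5 -23.1]
barL [578.4 128.5 121. ] [126.9  22.3]
barL_b [565.2 299.  121. ] [-44.1  22.8]
barR [533.6 130.1 121. ] [121.8 -22.1]
barRb [519.7 299.4 121. ] [-48.2 -22.5]
stop 205 [[171.356 -40.372]
 [178.7    -0.8  ]
 [193.736  28.86 ]]
pin 29 [483.73282009 280.704185   158.03274315] [-32.4 -59.9]
[512.65738786 226.96999404 139.99843062]
[510.95912227 228.60003998 137.55566464]
[510.77512644 227.15341648 141.55880341]
-100 359 24.544727169273923 -21.922544556097712
-50 346 23.92323203522953 -21.216864516927803
0 397 24.423375681648913 -21.60154184513054
50 341 23.266801892271324 -21.687121851677656
100 340 23.042259807232245 -22.444029101536618
```

Measured layout in the rail frame: cap_4 is at x≈-80, so the row has about 48 mm to go. The gate is at about 2.0 rad and its pin sits 60 mm from the pivot, as described. Next I move above the entry side behind cap_4, with the fingers shut and tool y along the rail.

>>> {"method": "jog_arm", "body": {"grip": 0, "rows": [[[-20, -5, 0], [0, 0, -0.05]], [[-60, -16, 0], [0, 0, -0.12]], [[-105, -28, 0], [0, 0, -0.2]], [[-150, -40, 0], [0, 0, -0.28]], [[-195, -53, 0], [0, 0, -0.36]], [[-240, -65, 0], [0, 0, -0.44]], [[-285, -77, 0], [0, 0, -0.52]], [[-325, -88, 0], [0, 0, -0.52]], [[-355, -96, 0], [0, 0, -0.52]], [[-365, -98.5, 0], [0, 0, -0.52]]]}}

```text
time: 1.1
tool_pos: [545.6, 295.6, 230.5]
tcp_rot: [-179.9, -0.0, -175.6]
ft_force: [-0.3, 0.9, 0.3]
finger_gap: 0.1
grip_force: 0.0
```

>>> {"method": "jog_arm", "body": {"rows": [[[0, 0, 15], [0, 0, 0]], [[0, 0, 35], [0, 0, 0]], [[0, 0, 55], [0, 0, 0]], [[0, 0, 70], [0, 0, 0]], [[0, 0, 70], [0, 0, 0]], [[0, 0, 70], [0, 0, 0]]]}}

```text
time: 1.7
tool_pos: [543.0, 299.0, 161.0]
tcp_rot: [-180.0, -0.1, -175.3]
ft_force: [0.0, -1.1, 0.7]
finger_gap: 0.1
grip_force: 0.0
```

>>> {"method": "jog_arm", "body": {"rows": [[[0, 0, 15], [0, 0, 0]], [[0, 0, 30], [0, 0, 0]], [[0, 0, 35], [0, 0, 0]], [[0, 0, 35], [0, 0, 0]], [[0, 0, 35], [0, 0, 0]]]}}

```text
time: 2.2
tool_pos: [543.8, 298.3, 126.2]
tcp_rot: [-180.0, -0.0, -175.4]
ft_force: [0.4, -0.3, -0.7]
finger_gap: 0.3
grip_force: 0.0
```

```bash
python3 - <<'E'
from h import *
print(r.sense()["tool_pos"])
I,D=r.snapshot("top");J,_=r.snapshot("side")
u,v=map(int,pix("side",[545,260,130]));print(u,v)
a=cv2.resize(I[190:280,295:475],None,fx=4,fy=4,interpolation=cv2.INTER_CUBIC)
b=cv2.resize(J[v-50:v+50,u-50:u+50],(360,360),interpolation=cv2.INTER_CUBIC)
cv2.imwrite("pics/c1.png",np.hstack([a[:, :430],b]))
E
```

```text
[543.76576814 298.29543218 126.18832445]
339 176
```

View pics/c1.png

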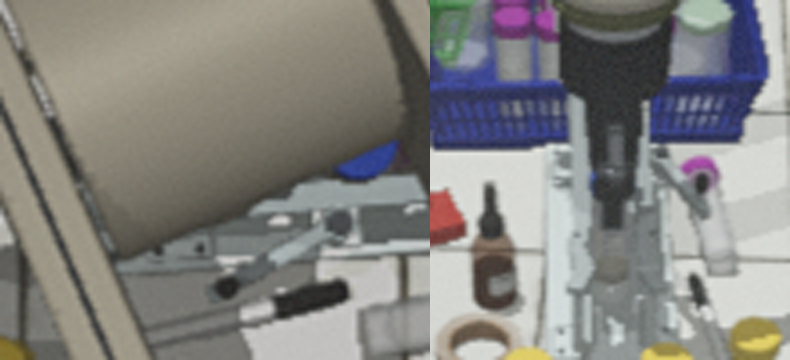

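The side crop shows the finger centred over the slot behind the last cap and clear of the gate. The arm hides the caps in the top view. Now I push gently, using the force reading.

>>> {"method": "jog_arm", "body": {"rows": [[[0, -3, 0], [0, 0, 0]], [[0, -6, 0], [0, 0, 0]], [[0, -8, 0], [0, 0, 0]], [[0, -10, 0], [0, 0, 0]], [[0, -12, 0], [0, 0, 0]], [[0, -14, 0], [0, 0, 0]], [[0, -16, 0], [0, 0, 0]], [[0, -18, 0], [0, 0, 0]], [[0, -20, 0], [0, 0, 0]]]}}

```text
time: 3.2
tool_pos: [545.4, 278.6, 126.4]
tcp_rot: [180.0, 0.0, -175.4]
ft_force: [-0.5, 2.2, 0.2]
finger_gap: -0.1
grip_force: 1.0
```

>>> {"method": "jog_arm", "body": {"rows": [[[0, -2, 0], [0, 0, 0]], [[0, -4, 0], [0, 0, 0]], [[0, -6, 0], [0, 0, 0]], [[0, -8, 0], [0, 0, 0]], [[0, -10, 0], [0, 0, 0]], [[0, -12, 0], [0, 0, 0]], [[0, -14, 0], [0, 0, 0]], [[0, -16, 0], [0, 0, 0]], [[0, -18, 0], [0, 0, 0]], [[0, -20, 0], [0, 0, 0]]]}}

```text
time: 4.2
tool_pos: [547.0, 258.4, 126.3]
tcp_rot: [180.0, 0.0, -175.4]
ft_force: [-0.9, 2.9, 0.8]
finger_gap: 0.0
grip_force: 1.1
```

>>> {"method": "jog_arm", "body": {"rows": [[[0, -2, 0], [0, 0, 0]], [[0, -4, 0], [0, 0, 0]], [[0, -6, 0], [0, 0, 0]], [[0, -8, 0], [0, 0, 0]], [[0, -10, 0], [0, 0, 0]], [[0, -11, 0], [0, 0, 0]], [[0, -12, 0], [0, 0, 0]], [[0, -13, 0], [0, 0, 0]], [[0, -14, 0], [0, 0, 0]], [[0, -15, 0], [0, 0, 0]]]}}

```text
time: 5.2
tool_pos: [548.2, 243.5, 126.3]
tcp_rot: [-180.0, -0.0, -175.4]
ft_force: [0.5, 2.2, 0.4]
finger_gap: -0.1
grip_force: 1.1
```

>>> {"method": "jog_arm", "body": {"rows": [[[0, -0.5, 0], [0, 0, 0]], [[0, -1, 0], [0, 0, 0]], [[0, -1.5, 0], [0, 0, 0]], [[0, -2, 0], [0, 0, 0]]]}}

```text
time: 5.6
tool_pos: [548.3, 241.6, 126.3]
tcp_rot: [-180.0, -0.0, -175.4]
ft_force: [-0.2, 2.1, -0.1]
finger_gap: 0.3
grip_force: 1.1
```

>>> {"method": "jog_arm", "body": {"rows": [[[0, -0.5, 0], [0, 0, 0]], [[0, -1, 0], [0, 0, 0]], [[0, -1.5, 0], [0, 0, 0]], [[0, -2, 0], [0, 0, 0]]]}}

```text
time: 6.0
tool_pos: [548.5, 239.6, 126.3]
tcp_rot: [180.0, 0.0, -175.4]
ft_force: [0.2, 1.5, -0.0]
finger_gap: -0.1
grip_force: 1.1
```

>>> {"method": "jog_arm", "body": {"rows": [[[0, -0.5, 0], [0, 0, 0]], [[0, -1, 0], [0, 0, 0]], [[0, -1.5, 0], [0, 0, 0]], [[0, -2, 0], [0, 0, 0]]]}}

```text
time: 6.4
tool_pos: [548.7, 237.5, 126.3]
tcp_rot: [180.0, 0.0, -175.4]
ft_force: [-0.8, 1.5, 0.7]
finger_gap: 0.2
grip_force: 1.1
```

>>> {"method": "jog_arm", "body": {"rows": [[[0, -0.5, 0], [0, 0, 0]], [[0, -1, 0], [0, 0, 0]], [[0, -1.5, 0], [0, 0, 0]]]}}

```text
time: 6.7
tool_pos: [548.8, 236.0, 126.3]
tcp_rot: [-180.0, 0.0, -175.4]
ft_force: [0.2, 2.6, -0.4]
finger_gap: 0.3
grip_force: 1.1
```

>>> {"method": "jog_arm", "body": {"rows": [[[0, -0.5, 0], [0, 0, 0]], [[0, -1, 0], [0, 0, 0]], [[0, -1.5, 0], [0, 0, 0]]]}}

```text
time: 7.0
tool_pos: [548.9, 234.6, 126.3]
tcp_rot: [180.0, -0.0, -175.4]
ft_force: [-0.1, 2.5, -0.1]
finger_gap: 0.1
grip_force: 1.1
```

>>> {"method": "jog_arm", "body": {"rows": [[[0, -0.5, 0], [0, 0, 0]], [[0, -1, 0], [0, 0, 0]]]}}

```text
time: 7.2
tool_pos: [549.0, 233.5, 126.3]
tcp_rot: [-180.0, -0.0, -175.4]
ft_force: [-0.2, 1.1, 1.1]
finger_gap: -0.6
grip_force: 1.1
```

```bash
python3 - <<'E'
from h import *
print(r.sense()["tool_pos"])
I,D=r.snapshot("top");W=cloud("top",D)
hsv=cv2.cvtColor(I,cv2.COLOR_BGR2HSV)
m=((hsv[...,0]>100)&(hsv[...,0]<165)&(hsv[...,1]>120)&(abs(W[...,2]-136)<6));m[:, :340]=0;m[:,470:]=0;m[:200]=0;m[250:]=0
a=(W[m][:,:2]-c4)@np.stack([ex,ey],1);a=a[abs(a[:,1])<20];print(len(a),a[:,0].min(),np.percentile(a[:,0],[1,99]),a[:,0].max())
mg=(m&(hsv[...,0]>140));b=(W[mg][:,:2]-c4)@ex;print("magenta",mg.sum(),np.mean(b))
a=cv2.resize(I[190:280,295:475],None,fx=4.4,fy=4.4,interpolation=cv2.INTER_CUBIC)
cv2.imwrite("pics/c2.png",a)
E
```

```text
[548.96671417 233.52756506 126.27143098]
13 142.3288486102523 [142.36782433 149.64042823] 149.6648000163003
magenta 0 nan
  return _methods._mean(a, axis=axis, dtype=dtype,
  ret = ret.dtype.type(ret / rcount)
```

View pics/c2.png

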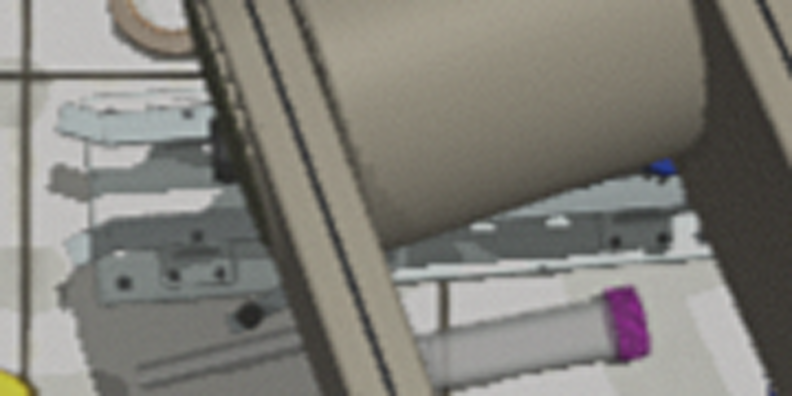

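The arm hides most of the row. The visible edge of cap_1 at crop (662,165) puts it a few mm short of the stop, so I keep creeping.

>>> {"method": "jog_arm", "body": {"rows": [[[0, -0.5, 0], [0, 0, 0]], [[0, -1, 0], [0, 0, 0]], [[0, -1.5, 0], [0, 0, 0]], [[0, -2, 0], [0, 0, 0]]]}}

```text
time: 7.65
tool_pos: [549.1, 231.9, 126.3]
tcp_rot: [180.0, 0.0, -175.4]
ft_force: [0.3, 3.9, 0.3]
finger_gap: -0.1
grip_force: 2.2
```

>>> {"method": "jog_arm", "body": {"rows": [[[0, -0.5, 0], [0, 0, 0]], [[0, -1, 0], [0, 0, 0]], [[0, -1.5, 0], [0, 0, 0]]]}}

```text
time: 7.95
tool_pos: [549.3, 231.2, 126.6]
tcp_rot: [179.9, 0.0, -175.4]
ft_force: [-1.3, 8.6, 0.9]
finger_gap: 0.1
grip_force: 4.2
```

>>> {"method": "jog_arm", "body": {"rows": [[[0, -0.5, 0], [0, 0, 0]], [[0, -1, 0], [0, 0, 0]], [[0, -1.5, 0], [0, 0, 0]]]}}

```text
time: 8.25
tool_pos: [549.4, 230.8, 126.8]
tcp_rot: [179.8, 0.1, -175.4]
ft_force: [-2.0, 13.3, 1.2]
finger_gap: 0.1
grip_force: 6.3
```

The force ramps steadily to 13 N while the tip barely moves, so the row is solid against the stop. I back off, lift, and look.

>>> {"method": "jog_arm", "body": {"rows": [[[0, 1, 0], [0, 0, 0]], [[0, 4, 0], [0, 0, 0]], [[0, 10, 0], [0, 0, 0]], [[0, 20, 0], [0, 0, 0]], [[0, 32, 0], [0, 0, 0]], [[0, 42, 0], [0, 0, 0]], [[0, 45, 0], [0, 0, 0]], [[0, 45, -20], [0, 0, 0]], [[0, 45, -50], [0, 0, 0]], [[0, 45, -75], [0, 0, 0]]]}}

```text
time: 9.25
tool_pos: [545.7, 273.7, 202.3]
tcp_rot: [-180.0, -0.0, -175.4]
ft_force: [0.6, 0.4, 0.0]
finger_gap: 0.3
grip_force: 0.0
```

>>> {"method": "jog_arm", "body": {"rows": [[[25, 0, 0], [0, 0, 0]], [[55, 0, 0], [0, 0, 0]], [[80, 0, 0], [0, 0, 0]], [[84, 0, 0], [0, 0, 0]], [[84, 0, 0], [0, 0, 0]]]}}

```text
time: 9.75
tool_pos: [461.8, 266.9, 201.6]
tcp_rot: [180.0, 0.0, -175.4]
ft_force: [0.3, 1.2, 0.4]
finger_gap: -0.1
grip_force: 0.0
```

```bash
python3 - <<'E'
from h import *
p=r.sense()["tool_pos"];print(p,(p[:2]-c4)@ex,(p[:2]-c4)@ey)
I,D=r.snapshot("top");W=cloud("top",D)
hsv=cv2.cvtColor(I,cv2.COLOR_BGR2HSV)
m=((hsv[...,0]>100)&(hsv[...,0]<165)&(hsv[...,1]>120)&(abs(W[...,2]-136)<6));m[:, :340]=0;m[:,470:]=0;m[:200]=0;m[250:]=0
n,l,st,c=cv2.connectedComponentsWithStats(m.astype(np.uint8))
for i in range(1,n):
    if st[i,4]>20:
        w=W[l==i].mean(0);print(st[i],w.round(1),((w[:2]-c4)@ex).round(1),((w[:2]-c4)@ey).round(1))
J,_=r.snapshot("side")
u,v=map(int,pix("side",[545,220,130]))
a=cv2.resize(I[190:280,295:475],None,fx=4,fy=4,interpolation=cv2.INTER_CUBIC)
b=cv2.resize(J[v-50:v+50,u-50:u+50],(360,360),interpolation=cv2.INTER_CUBIC)
cv2.imwrite("pics/c3.png",np.hstack([a[:,290:],b]))
E
```

```text
[461.82479952 266.93627066 201.58703367] -20.405094537507797 -82.81172395706113
[439 212  19  18 256] [557.8 100.7 135.3] 153.0 -0.4
[384 216  10   6  22] [562.3 210.4 135.3] 44.0 12.9
```

View pics/c3.png

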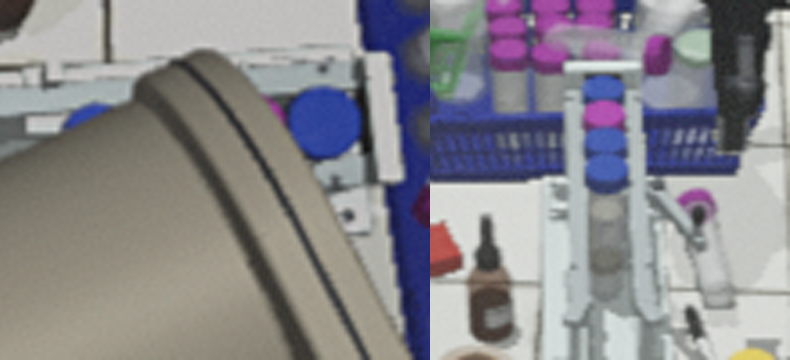

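Side crop: the four caps are closed up near the stop at (605,85–175). In the top view cap_1 touches the black stop face, and its measured x of about +72 mm matches home. The gate is still open. Next, the gate: down beside the pin, then push away from the robot.

>>> {"method": "jog_arm", "body": {"rows": [[[0, 5, 0], [0, 0, 0]], [[0, 9, 15], [0, 0, 0]], [[0, 9, 35], [0, 0, 0]], [[0, 9, 52], [0, 0, 0]], [[0, 9, 56.5], [0, 0, 0]], [[0, 9, 56.5], [0, 0, 0]], [[0, 9, 56.5], [0, 0, 0]]]}}

```text
time: 10.55
tool_pos: [461.7, 275.9, 145.2]
tcp_rot: [180.0, 0.0, -175.4]
ft_force: [-0.2, 0.5, 0.7]
finger_gap: 0.0
grip_force: 0.0
```

>>> {"method": "jog_arm", "body": {"rows": [[[-3, 0, 0], [0, 0, 0]], [[-6, 0, 0], [0, 0, 0]], [[-9, 0, 0], [0, 0, 0]], [[-13, 0, 0], [0, 0, 0]], [[-17, 0, 0], [0, 0, 0]], [[-21, 0, 0], [0, 0, 0]], [[-25, 0, 0], [0, 0, 0]], [[-29, 0, 0], [0, 0, 0]], [[-33, 0, 0], [0, 0, 0]], [[-37, 0, 0], [0, 0, 0]]]}}

```text
time: 11.55
tool_pos: [498.5, 278.7, 144.7]
tcp_rot: [-180.0, -0.0, -175.4]
ft_force: [-0.6, -0.9, -0.5]
finger_gap: -0.1
grip_force: 0.3
```

>>> {"method": "jog_arm", "body": {"rows": [[[-4, 0, 0], [0, 0, 0]], [[-8, 0, 0], [0, 0, 0]], [[-12, 0, 0], [0, 0, 0]], [[-16, 0, 0], [0, 0, 0]], [[-20, 0, 0], [0, 0, 0]], [[-24, 0, 0], [0, 0, 0]], [[-28, 0, 0], [0, 0, 0]], [[-31, 0, 0], [0, 0, 0]], [[-33, 0, 0], [0, 0, 0]], [[-33, 0, 0], [0, 0, 0]]]}}

```text
time: 12.55
tool_pos: [531.5, 281.5, 144.9]
tcp_rot: [180.0, 0.0, -175.4]
ft_force: [0.6, 0.1, 0.1]
finger_gap: 0.1
grip_force: 0.0
```

```bash
python3 - <<'E'
from h import *
p=r.sense()["tool_pos"];print(p,(p[:2]-c4)@ex,(p[:2]-c4)@ey)
J,_=r.snapshot("side")
u,v=map(int,pix("side",[540,250,130]))
b=cv2.resize(J[v-50:v+50,u-60:u+60],(600,500),interpolation=cv2.INTER_CUBIC)
cv2.imwrite("pics/c4.png",b)
E
```

```text
[531.45678357 281.49022451 144.85335108] -29.359880052091153 -12.240890093796756
```

View pics/c4.png

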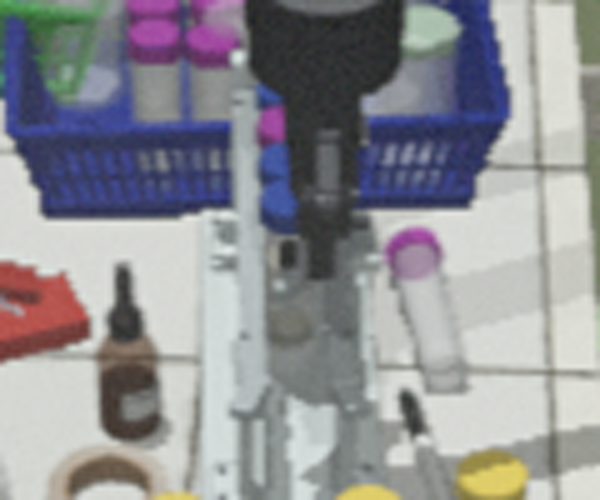

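The pin's black cap at crop (288,245) is just in front of the finger, over the slot, so the gate is about half shut. Next I go round behind the pin and push along the rail.

>>> {"method": "jog_arm", "body": {"rows": [[[5, 0, 0], [0, 0, 0]], [[5, 12, 0], [0, 0, 0]], [[5, 25, 0], [0, 0, 0]], [[5, 25, 0], [0, 0, 0]], [[-8, 25, 0], [0, 0, 0]], [[-20, 25, 0], [0, 0, 0]], [[-28, 25, 0], [0, 0, 0]], [[-28, 25, 0], [0, 0, 0]]]}}

```text
time: 13.4
tool_pos: [557.7, 308.6, 144.7]
tcp_rot: [-180.0, 0.0, -175.4]
ft_force: [-0.8, 0.7, 0.5]
finger_gap: 0.1
grip_force: 0.0
```

>>> {"method": "jog_arm", "body": {"rows": [[[0, -4, 0], [0, 0, 0]], [[0, -8, 0], [0, 0, 0]], [[0, -12, 0], [0, 0, 0]], [[0, -16, 0], [0, 0, 0]], [[0, -20, 0], [0, 0, 0]], [[0, -24, 0], [0, 0, 0]], [[0, -28, 0], [0, 0, 0]], [[0, -32, 0], [0, 0, 0]], [[0, -36, 0], [0, 0, 0]], [[0, -40, 0], [0, 0, 0]]]}}

```text
time: 14.4
tool_pos: [566.8, 275.6, 147.2]
tcp_rot: [179.3, 1.0, -175.3]
ft_force: [41.1, 39.1, -24.4]
finger_gap: -0.5
grip_force: 23.0
```

>>> {"method": "jog_arm", "body": {"rows": [[[0, -2, 0], [0, 0, 0]], [[0, -4, 0], [0, 0, 0]], [[0, -6, 0], [0, 0, 0]], [[0, -8, 0], [0, 0, 0]], [[0, -9, 0], [0, 0, 0]], [[0, -10, 0], [0, 0, 0]]]}}

```text
time: 15.0
tool_pos: [572.1, 265.5, 149.4]
tcp_rot: [179.3, 1.6, -175.3]
ft_force: [49.7, 27.6, -16.9]
finger_gap: 0.2
grip_force: 26.2
```

The force is high: the finger caught the pin with its near corner and is pressing along the bar. I back off.

>>> {"method": "jog_arm", "body": {"rows": [[[-3, 4, 0], [0, 0, 0]], [[-6, 14, 0], [0, 0, 0]], [[-6, 30, 0], [0, 0, 0]], [[-6, 46, 0], [0, 0, 0]], [[-6, 54, 0], [0, 0, 0]], [[-6, 54, 0], [0, 0, 0]]]}}

```text
time: 15.6
tool_pos: [561.8, 314.2, 144.4]
tcp_rot: [-180.0, -0.1, -175.3]
ft_force: [0.1, -0.4, 0.4]
finger_gap: -0.0
grip_force: 0.0
```

```bash
python3 - <<'E'
from h import *
p=r.sense()["tool_pos"];print(p,(p[:2]-c4)@ex,(p[:2]-c4)@ey)
J,Ds=r.snapshot("side");I,D=r.snapshot("top")
u,v=map(int,pix("side",[540,250,130]));print(u,v)
b=cv2.resize(J[v-50:v+50,u-60:u+60],(480,400),interpolation=cv2.INTER_CUBIC)
a=cv2.resize(I[190:290,365:445],(320,400),interpolation=cv2.INTER_CUBIC)
cv2.imwrite("pics/c5.png",np.hstack([a,b]))
W=cloud("side",Ds)
m=(abs(W[...,2]-158)<5)&(J.max(-1)<90);a=(W[...,:2]-c4)@np.stack([ex,ey],1)
m&=(a[...,0]>-45)&(a[...,0]<30)&(abs(a[...,1])<45)
print(m.sum(),a[m].mean(0) if m.any() else 0, a[m].std(0))
E
```

```text
[561.8307403  314.15777468 144.36553226] -59.50121524338718 20.641415096554912
341 174
0 0 [nan nan]
  ret = _var(a, axis=axis, dtype=dtype, out=out, ddof=ddof,
  arrmean = um.true_divide(arrmean, div, out=arrmean,
  ret = um.true_divide(
```

View pics/c5.png

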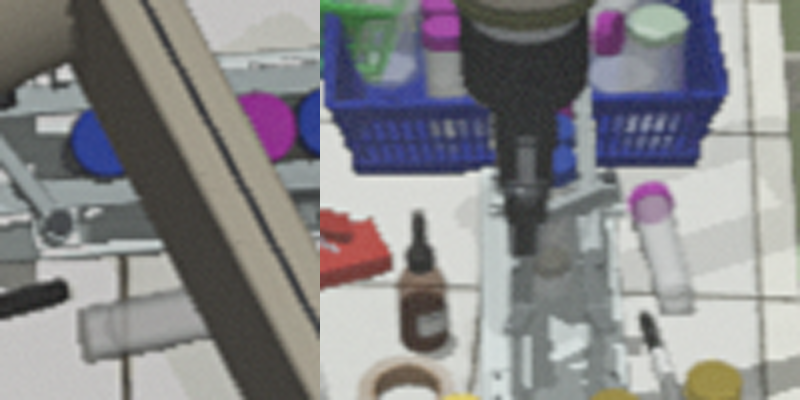

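```bash
python3 - <<'E'
from h import *
I=cv2.imread("pics/c5.png")
f=lambda p:(np.round([(p[:2]-c4)@ex,(p[:2]-c4)@ey],1))
for n,x,y,z in(("pinblack",5,97,158),("pivot",58,225,142),("bar@left",2,142,136)):
    print(n,f(ray("top",365+x/4-.4,190+y/4-.4,z)))
for n,x,y in(("side pin hidden? bar tip",555,205),("bar root",605,190)):
    print(n,f(ray("side",341-60+(x-320)/4-.4,174-50+y/4-.4,136)))
s=I[:400,:60];print(cv2.cvtColor(s,cv2.COLOR_BGR2GRAY)[80:125:6,0:40:5])
E
```

```text
pinblack [ 2.  21.8]
pivot [ 21.5 -36.8]
bar@left [0.2 3.5]
side pin hidden? bar tip [-6.   0.5]
bar root [  9.  -32.5]
[[ 76  77  72  67  55  80 130 139]
 [ 71  65  61  61 100 139 156 129]
 [ 60  56  44  88 161 165 158 154]
 [ 59  52  36  79 156 160 159 158]
 [ 43  35  42  80 147 159 159 159]
 [ 91  98 144 159 161 160 153 158]
 [129 123 116 118 113 106  94 108]
 [ 88  88  91  89  90  89  89 124]]
```

The gate is now at about 0.45 rad, with the pin at s≈-5, l≈17. Earlier the finger stood too far to the far side. I line it up square behind the pin and push in short, checked steps.

>>> {"method": "jog_arm", "body": {"rows": [[[1, -4, 0], [0, 0, 0]], [[1, -12, 0], [0, 0, 0]], [[1, -20, 0], [0, 0, 0]], [[1, -28, 0], [0, 0, 0]], [[1, -34, 0], [0, 0, 0]], [[1, -37, 0], [0, 0, 0]], [[1, -39, 0], [0, 0, 0]], [[1, -41, 0], [0, 0, 0]], [[1, -43, 0], [0, 0, 0]], [[1, -45, 0], [0, 0, 0]]]}}

```text
time: 16.7
tool_pos: [565.2, 268.1, 144.7]
tcp_rot: [-180.0, -0.0, -175.4]
ft_force: [0.8, 0.6, 0.6]
finger_gap: 0.3
grip_force: 0.5
```

>>> {"method": "jog_arm", "body": {"rows": [[[0, -2, 0], [0, 0, 0]], [[0, -4, 0], [0, 0, 0]], [[0, -6, 0], [0, 0, 0]]]}}

```text
time: 17.0
tool_pos: [565.7, 261.9, 144.7]
tcp_rot: [-180.0, -0.0, -175.4]
ft_force: [0.2, 1.4, 0.1]
finger_gap: 0.0
grip_force: 0.4
```

>>> {"method": "jog_arm", "body": {"rows": [[[0, -2, 0], [0, 0, 0]], [[0, -4, 0], [0, 0, 0]], [[0, -6, 0], [0, 0, 0]], [[0, -8, 0], [0, 0, 0]], [[0, -10, 0], [0, 0, 0]], [[0, -11, 0], [0, 0, 0]], [[0, -12, 0], [0, 0, 0]]]}}

```text
time: 17.7
tool_pos: [566.7, 250.0, 144.8]
tcp_rot: [-180.0, -0.0, -175.4]
ft_force: [0.3, 0.4, -0.4]
finger_gap: 0.1
grip_force: 0.3
```

>>> {"method": "jog_arm", "body": {"rows": [[[0, -1, 0], [0, 0, 0]], [[0, -2, 0], [0, 0, 0]], [[0, -3, 0], [0, 0, 0]]]}}

```text
time: 18.0
tool_pos: [566.9, 247.8, 144.9]
tcp_rot: [179.9, 0.0, -175.4]
ft_force: [0.9, 6.3, -0.5]
finger_gap: 0.2
grip_force: 3.1
```

>>> {"method": "jog_arm", "body": {"rows": [[[0, -0.5, 0], [0, 0, 0]], [[0, -1, 0], [0, 0, 0]], [[0, -1.5, 0], [0, 0, 0]]]}}

```text
time: 18.3
tool_pos: [566.9, 247.3, 145.0]
tcp_rot: [179.8, 0.0, -175.4]
ft_force: [-0.0, 10.1, -1.6]
finger_gap: -0.1
grip_force: 4.9
```

Force rises firmly at the expected shut position, so this is the hard stop. I hold briefly, back off, lift clear, and check.

>>> {"method": "jog_arm", "body": {"rows": [[[0, 0, 0], [0, 0, 0]], [[0, 0, 0], [0, 0, 0]], [[0, 2, 0], [0, 0, 0]], [[0, 8, 0], [0, 0, 0]], [[0, 20, 0], [0, 0, 0]], [[0, 32, 0], [0, 0, 0]], [[0, 35, -20], [0, 0, 0]], [[0, 35, -50], [0, 0, 0]], [[0, 35, -75], [0, 0, 0]], [[0, 70, -80], [0, 0, 0]]]}}

```text
time: 19.3
tool_pos: [564.0, 314.3, 229.6]
tcp_rot: [180.0, 0.4, -175.6]
ft_force: [0.5, 0.8, 0.8]
finger_gap: 0.1
grip_force: 0.0
```

>>> {"method": "jog_arm", "body": {"rows": [[[0, 45, 0], [0, 0, 0]], [[0, 90, 0], [0, 0, 0]], [[0, 135, 0], [0, 0, 0]], [[20, 180, 0], [0, 0, 0]], [[40, 220, 0], [0, 0, 0]], [[60, 240, 0], [0, 0, 0]], [[60, 240, 0], [0, 0, 0]], [[60, 240, 0], [0, 0, 0]]]}}

```text
time: 20.1
tool_pos: [481.4, 550.8, 224.5]
tcp_rot: [-180.0, -0.0, -175.3]
ft_force: [1.2, -0.0, 0.4]
finger_gap: 0.1
grip_force: 0.0
```

```bash
python3 - <<'E'
from h import *
I,D=r.snapshot("top");W=cloud("top",D)
f=lambda p:(np.round([(p[:2]-c4)@ex,(p[:2]-c4)@ey],1))
hsv=cv2.cvtColor(I,cv2.COLOR_BGR2HSV)
m=((hsv[...,0]>100)&(hsv[...,0]<165)&(hsv[...,1]>120)&(abs(W[...,2]-136)<6));m[:, :340]=0;m[:,470:]=0;m[:200]=0;m[250:]=0
for h in(0,1):
  mm=m&((hsv[...,0]>140)==h)
  n,l,st,c=cv2.connectedComponentsWithStats(mm.astype(np.uint8))
  for i in range(1,n):
    if st[i,4]>20: print(h,st[i],W[l==i].mean(0).round(1),f(W[l==i].mean(0)))
a=(W[...,:2]-c4)@np.stack([ex,ey],1)
m=(abs(W[...,2]-158)<6)&(a[...,0]>-60)&(a[...,0]<45)&(abs(a[...,1])<70);print("pin",m.sum(),a[m].mean(0))
cv2.imwrite("pics/c6.png",cv2.resize(I[190:290,295:475],None,fx=4.4,fy=4.4,interpolation=cv2.INTER_CUBIC))
E
```

```text
0 [439 212  19  18 268] [557.6 100.8 135.4] [152.8  -0.5]
0 [383 215  38  19 509] [551.3 187.3 135.5] [66.1  0. ]
1 [420 214  19  17 256] [554.9 135.4 135.4] [118.1  -0.5]
pin 30 [22.05480493 24.19551363]
```

View pics/c6.png

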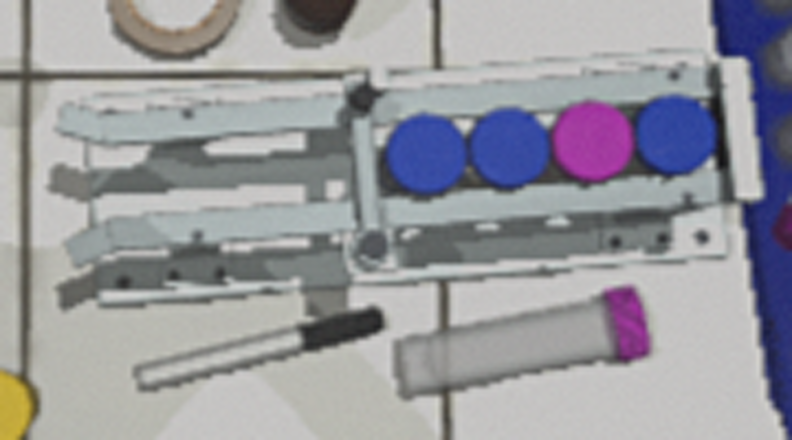

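The gate is shut: the pin measures (22.1, 24.2) against an expected (22, 24). The row is closed against the stop, and the marker and loose tube have not moved.

```bash
python3 -c "
from bench import r
print(r.hand_in())"
```

```text
the job is handed in; nothing more can be done
None
```

I handed the job in after about 20 s of robot time: the row is home against the end stop and the gate measures shut behind it. My first push at the gate pin caught its corner (about 60 N at the wrist), so I backed off and redid it gently. The judge's verdict was not shown.

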